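# Take the collecting tin off the safety hook and stand it on the coin scale

### The arm

A 6-joint arm with a two-finger parallel gripper is mounted at the origin on the work surface. World frame = base frame: x ahead of the robot, y to its left, z up, the work surface at z = 0. Lengths are in m, angles in rad, forces in N, time in s.
With the tool pointing down it reaches from about 0.375 to 0.9 m from the base axis. Payload 3.1 kg.
Tool frame: the origin (TCP) lies at the very end of the fingers, on their centre line; the grasp point (between the pads) lies 19 mm behind it (manip.pinch_z is the distance from the TCP to the grasp point, in m); z points along the fingers, y is the line along which they close (so a half turn about z gives the same grasp; the last joint's range is limited). The gripper opens to 85 mm and grips with 20 to 120 N. Pads are 22 mm wide; open, the fingers measure 114 mm over their backs; the gripper's body (76 mm by 85 mm) begins 54 mm behind the grasp point. The pads swing forward as they close: fully open they stand 13 mm farther back than shut.
Start: joints at [1.075, 0.527, 1.433, -0, 1.181, -0.178], TCP at [0.195, 0.594, 0.231] pointing down, gripper open.
Joint ranges: [-3.08, 3.08], [-0.75, 2.2], [0.22, 2.44], [-1.43, 4.57], [0, 2.65], [-2.85, 2.85]. Speed limits (rad/s): [2.79, 2.79, 3.14, 3.14, 3.14, 3.14].

### API

Orientations are given as a unit quaternion [x, y, z, w].
In Python, from station import manip gives the robot as it stands.
- The arm moves only by the tool servo_tool, never from a script. Its argument "commands" is one flat list of numbers, 7 for each row, row after row: the shift along the tool's x, y, z each as a share of 500 mm, from -1 to 1, then the turn, a rotation vector about the tool's x, y, z each as a share of 360 degrees, from -1 to 1, then the opening, from -1 (shut) to 1 (fully open). In form: [dx, dy, dz, rx, ry, rz, claw, dx, dy, dz, rx, ry, rz, claw, ...]. A call has 1 to 12 rows; each row shifts and turns the commanded pose from where the row before left it, along the tool's axes as they then stand; what a row does not reach is not made up. A row lasts 1/12 s, in which the tool goes at most 41.7 mm and 7.16 degrees, less where a joint would pass 70% of its speed; a pose out of reach is approached as far as the arm can. A call with a number of a shift or a turn outside -1 to 1 is refused whole. A call with a gripper value outside its range is refused whole. The fingers move at their own pace and stop on an object; "force" is the grip in N (left out, the last holds). Time passes only in rows, so rows that do not move let the fingers close. It gives the time, the measured TCP pose, the force, the opening and the grip force at its end, in the units of the state.
- manip.sense(): the state, without advancing time (a new reading comes with each control period).
- manip.snapshot(name): name is "scene" or "top" or "wrist"; returns a dict with "img" (400x640x3 uint8, red, green, blue), "mtx" (3x3 intrinsics, pixels), "world_to_cam" (4x4, takes a point from world to camera coordinates). Camera axes: x right, y up, looking along -z (the intrinsics and any distortion apply to the point x, -y, -z); pixel columns grow to the right and rows downward; lengths in m; the calibration is good to about 2 mm. A picture is of the moment at which its call begins. There is no depth.
- manip.sign_off(): hands the job in; it is judged then, once.
Trained networks look in a picture, given as the dict that the camera call returned (one of the last four; its "shot" number tells which), for a name from the list of things; names that differ only in an ending like _2 or _b are one class to them, and where a whole thing is asked for, a point or a joint stands for the part that bears it (a point fixed in the world has none). Each returns a list of dicts, best first, with "conf" (0 to 1); they miss things now and then, are a little off and sometimes report something else, mostly with a low value. They report only what shows in the picture. A call takes as long as a camera call. They do not tell look-alikes from the thing itself.
- manip.look_for(picture, query): "box" ([left, top, width, height] in pixels, round what is visible of it).
- manip.silhouettes(picture, query): "pixels" (400x640 bool, what is visible of it) and "box" ([left, top, width, height] in pixels, round what is visible of it).
The state is a dict: "t": time; "q": joint angles; "qd": joint speeds; "tau": joint torques, N m; "tcp_pos": TCP position; "tool_rot": TCP orientation; "force": force on the tool from outside, world axes, zero at the start; "ft_torque": the same for the moment, N m; "finger_gap": opening from 0.0 (shut) to 1.0 (fully open); "gripper_force": force on a finger pad.
Only numpy, scipy, OpenCV 4.12 (cv2) and the standard library are available. Lean on these libraries where they do the work, as an engineer would, in place of code of your own. Each camera call takes 0.05 s, during which the arm holds its last target. There are 200 camera calls.

### The job

Take the full collecting tin off the safety hook: using the tin itself, press its hook bar back against the hook's sprung keeper, ease it up past the hook's nose and out off the hook, without forcing the hook or touching the stand with the gripper. Then stand it gently, upright and flat, inside the lip of the coin scale's round pan and let go, leaving everything else on the table where it is.

Things in the scene. Friction and masses are not known exactly. Their poses are not given: they have to be found in the camera images.
- tin: Closed metal collecting tin, 90 mm diameter (lid 94), 80 mm tall, about 0.4 kg. Origin: centre of its underside, z up, 45 mm over the table at the start. A rigid bail stands on it in its y-z plane: uprights at y = +-34 mm (8 mm thick in x) joined by the hook bar and, at the top, the grip bar. It hangs in the hook with its axes along the stand's within 3 degrees.
- grip (a point): Centre of the black flat-sided grip bar at the top of the tin's bail, 210 mm above the tin's underside: 10 mm thick in the tin's x, 78 mm long in y, 30 mm tall. Take it from above, closing along the tin's x, firmly (about 80 N), or the tin tilts in the grip when pressed against the keeper.
- hook_bar (a point): Middle of the underside of the tin's hook bar, a square 8 x 8 mm steel bar along the tin's y, 60 mm below the grip's centre (underside 146 mm above the tin's underside). At the start it rests on the hook's floor at x about -19 mm in the stand's frame, 2 to 28 mm short of the shut keeper.
- stand: Steel hook stand, fixed. Origin on the table under hook_seat; x from the hook's tip back towards the post, z up. Foot plate 12 mm thick, x -65 to 155, 120 mm wide; post 191 mm tall at x = 113 to 137 carries an arm to -x, over the tin's lid. On the arm sits the hook head, clamped up to 11 mm to either side of its middle setting; the stand's pose does not tell which.
- hook_seat (a point): Point fixed to the stand, axes as stand, height of the hook's floor (191 mm over the table), where the nose ends at the middle setting; add -11 to +11 mm in x for the hook head's true place. Hook 16 mm wide (y), floor 14 mm thick with the tin's lid 52 mm below its underside. Pressed or lifted against, it bears 13 N at most, and the gripper must not touch it.
- nose (a point): Nominal nose end, fixed to the stand, hook_seat + 17.5 mm up (true place: same shift as the head). Upturned tip 38 to 48 mm to -x of hook_seat holds the nose, which reaches back over the bar: underside 12.5, top 22.5 mm above the hook's floor. Lift only once the bar is wholly past its end; raise the bar 27 to 45 mm, then go out over the tip (-x) 130 mm or more, then higher.
- keeper_rest (a point): Nominal point fixed to the stand, hook_seat + 13 mm up. Keeper (unmeasured): block 20 mm wide, 26 tall, face to -x, shut at the nose's end; pushed to +x it yields: 2.5 N at first, 5.3 N after 11 mm, then a hard stop. The bar clears the nose only in the last 3 mm. So raise the tin 2 mm to free the bar, press until the force climbs to about 8.5 N, keep pressing while lifting. It shuts by itself.
- scale: Low grey coin scale, 190 x 150 x 36 mm, fixed to the table, origin on the table under the pan's centre.
- pan (a point): Centre of the floor of the scale's round steel pan, 44 mm above the table; inside diameter 112 mm, lip 6 mm tall. The tin's underside must rest flat on this floor.
- tub_a: Clear plastic tub with coins, 92 mm across, 55 mm tall; bystander. Origin: centre of its underside.
- tub_b: Like tub_a; bystander.
- stack_a: Stack of coins, 21 mm across, 24 mm tall; bystander. Origin: centre of its underside.
- stack_b: Stack of coins, 21 mm across, 15 mm tall; bystander. Origin: centre of its underside.
- phone: Black phone lying flat, 74 x 150 x 9 mm; bystander. Origin: centre of its underside.
- carton: White drink carton, 45 x 60 x 110 mm, standing; bystander. Origin: centre of its underside.
- pen: Black pen lying flat, 140 mm long, 10 mm thick; bystander. Origin: centre of its underside.
Things that resemble listed ones, but are neither listed nor needed, are in the scene too. Of the things shaped like the tin, the metal one is meant.

How it is judged:
By the outcome, as a careful person would: the job done as asked, in the order asked, and still so for the second after the job is handed in, with the robot touching nothing.
It also fails if it takes over 67 s, if anything falls off the work surface, if the arm or the gripper's body presses on something with over 40 N, if the wrist force passes 120 N, or if a joint passes its speed limit or range.

## Working session

There is one attempt and no reset: what is moved stays moved. The work goes in short steps, Python scripts to look and compute and a tool call to move; the robot and the scene stay as the last step left them, time stands still between calls to the robot, and variables do not carry over. Pictures are saved under pics/ and viewed, at most 10 in all, crops included, and the job is handed in when it is done.

Besides the shell and the picture viewer there is one more tool, called after "Call:" as a command line: name --argument value ..., lists and objects as JSON in quotes. servo_tool: Moves the arm, as the interface text tells. Its arguments: {"type":"object","properties":{"commands":{"type":"array"},"force":{"type":"number"}},"required":["commands"]}

```bash
mkdir -p pics; ls; cat > h.py <<'E'
import numpy as np,cv2
from station import manip
def save(p,n,crop=None,s=1):
    im=p["img"][:,:,::-1]
    if crop: x,y,w,h=crop; im=im[y:y+h,x:x+w]
    cv2.imwrite("pics/"+n,cv2.resize(im,None,fx=s,fy=s,interpolation=cv2.INTER_CUBIC))
def proj(p,X):
    X=np.atleast_2d(X); c=(p["world_to_cam"]@np.c_[X,np.ones(len(X))].T)[:3]
    u=p["mtx"]@np.array([c[0],-c[1],-c[2]]); return (u[:2]/u[2]).T
def ray(p,u,v):
    d=np.linalg.inv(p["mtx"])@[u,v,1]; R=p["world_to_cam"][:3,:3]; t=p["world_to_cam"][:3,3]
    return -R.T@t, R.T@np.array([d[0],-d[1],-d[2]])
def atz(p,u,v,z):
    o,d=ray(p,u,v); return o+d*(z-o[2])/d[2]
E
python3 - <<'E'
from h import *
s=manip.sense(); print({k:np.round(v,3) for k,v in s.items()}, manip.pinch_z)
ims=[]
for n in ["scene","top"]:
    p=manip.snapshot(n); ims.append(p); print(n,[k for k in p],np.round(p["mtx"],1).tolist(),np.round(ray(p,320,200),3).tolist())
    for q in ["tin","grip","stand","scale","pan"]:
        for d in manip.look_for(p,q)[:4]: 
            b=d["box"]; print(q,np.round(d["conf"],2),np.round(b,0),np.round(atz(p,b[0]+b[2]/2,b[1]+b[3]/2,{'pan':.047,'grip':.255}.get(q,.04)),3))
    save(p,n+"0.png")
E
```

```text
pics
{'t': np.float64(0.0), 'q': array([ 1.075,  0.528,  1.434,  0.   ,  1.181, -0.178]), 'qd': array([ 0.   , -0.   ,  0.   , -0.001,  0.   ,  0.002]), 'tau': array([-1.0000e-03, -4.4236e+01, -1.7802e+01, -0.0000e+00,  8.0000e-03,
       -0.0000e+00]), 'tcp_pos': array([0.195, 0.593, 0.23 ]), 'tool_rot': array([ 0.158,  0.987, -0.001, -0.   ]), 'force': array([-0.986, -0.73 ,  0.72 ]), 'ft_torque': array([-0.008,  0.06 ,  0.006]), 'gripper_force': np.float64(0.0), 'finger_gap': np.float64(1.002)} 0.0187
scene ['img', 'mtx', 'world_to_cam', 'shot'] [[419.5, 0.0, 317.5], [0.0, 419.5, 202.0], [0.0, 0.0, 1.0]] [[1.237, 0.042, 0.925], [-0.694, -0.024, -0.72]]
tin 0.89 [220. 165.  41.  78.] [ 0.414 -0.214  0.04 ]
tin 0.89 [233. 114.  34.  76.] [ 0.178 -0.228  0.04 ]
tin 0.57 [200. 178.  69. 120.] [ 0.543 -0.208  0.04 ]
grip 0.94 [220. 170.  42.  75.] [ 0.625 -0.149  0.255]
grip 0.58 [234. 114.  29.  74.] [ 0.435 -0.166  0.255]
stand 0.71 [201. 182.  74. 112.] [ 0.539 -0.2    0.04 ]
scale 0.88 [366. 236.  65.  72.] [0.624 0.223 0.04 ]
pan 0.73 [367. 234.  64.  71.] [0.62  0.224 0.047]
top ['img', 'mtx', 'world_to_cam', 'shot'] [[449.3, 0.0, 320.0], [0.0, 449.3, 196.3], [0.0, 0.0, 1.0]] [[0.329, 0.002, 1.512], [0.11, -0.008, -0.994]]
tin 0.78 [360. 174.  36.  30.] [ 0.522 -0.203  0.04 ]
tin 0.73 [370. 254.  35.  29.] [ 0.262 -0.224  0.04 ]
grip 0.71 [362. 174.  37.  31.] [ 0.494 -0.18   0.255]
grip 0.63 [370. 252.  30.  25.] [ 0.283 -0.185  0.255]
stand 0.79 [351. 134.  46.  76.] [ 0.581 -0.19   0.04 ]
stand 0.57 [169. 160.  27.  24.] [0.596 0.444 0.04 ]
stand 0.33 [358. 176.  40.  30.] [ 0.518 -0.2    0.04 ]
scale 0.96 [226. 143.  46.  54.] [0.596 0.224 0.04 ]
pan 0.57 [230. 141.  47.  56.] [0.598 0.209 0.047]
pan 0.53 [350. 134.  47.  75.] [ 0.579 -0.19   0.047]
```

View pics/scene0.png

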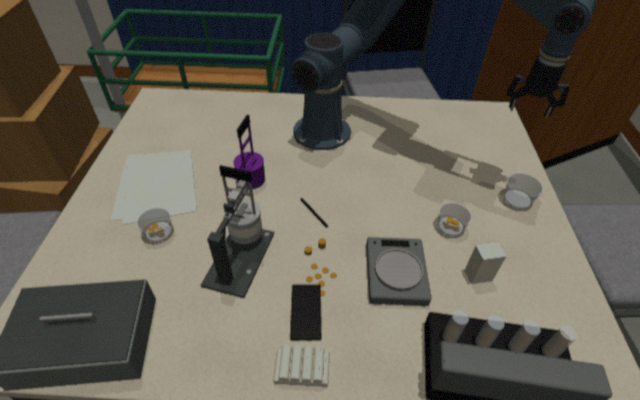

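View pics/top0.png

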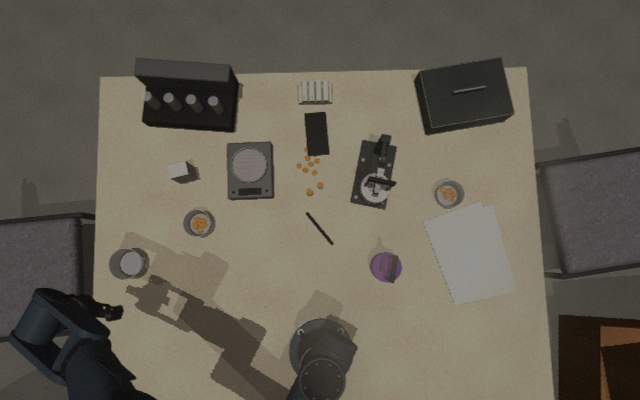

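The metal tin hangs on the stand (scene 243,220, top 377,187). The purple one on the table (scene 249,170, top 386,267) is the decoy. I'll check the choice in one close crop.

```bash
python3 - <<'E'
from h import *
a=manip.snapshot("scene");b=manip.snapshot("top")
A=cv2.resize(a["img"][155:300,195:285],None,fx=4,fy=4,interpolation=cv2.INTER_CUBIC)
B=cv2.resize(b["img"][125:215,340:410],None,fx=6,fy=6,interpolation=cv2.INTER_CUBIC)
H=600;o=np.zeros((H,800,3),np.uint8);o[:580,:360]=A[:,:360];o[:540,370:790]=B
cv2.imwrite("pics/close.png",np.clip(o[:,:,::-1].astype(float)*1.6,0,255).astype(np.uint8))
E
```

```text
(no output)
```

View pics/close.png

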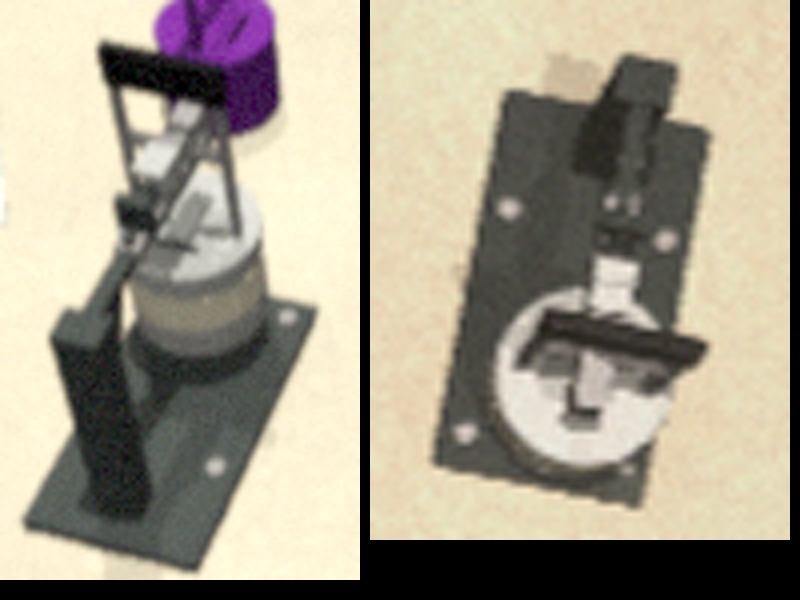

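The crop confirms it: the grey metal tin hangs on the white hook, and the black grip bar sits at about scene (236,174), top (381,181). The foot plate's four corners show in the top view.

```bash
python3 - <<'E'
from h import *
a=manip.snapshot("scene");b=manip.snapshot("top")
T=lambda x,y:(340+(x-370)/6-.4,125+y/6-.4)
S=lambda x,y:(195+x/4-.4,155+y/4-.4)
P=np.array([atz(b,*T(*c),.012) for c in [(505,90),(708,128),(640,507),(435,465)]]);print("foot top",P.round(4).tolist())
print(np.linalg.norm(P-np.roll(P,-1,0),axis=1).round(4))
Q=np.array([atz(a,*S(*c),.012) for c in [(198,570),(27,522),(315,307)]]);print("foot scene",Q.round(4).tolist())
ax=(P[0]+P[1]-P[2]-P[3])[:2];ax/=np.linalg.norm(ax);yaw=np.arctan2(ax[1],ax[0]);c=P.mean(0)[:2]
st=c-ax*.045;print("yaw",np.degrees(yaw),"stand",st)
n=np.array([-ax[1],ax[0]])
def rel(p): return np.round([(p[:2]-st)@ax,(p[:2]-st)@n],4)
for nm,p,m,cs,z in [("grip scene top edge",a,S,[(100,43),(226,70)],.27),("grip scene bottom",a,S,[(105,82),(224,107)],.24),("grip top",b,T,[(547,315),(707,345)],.27)]:
  for k in cs:
    w=atz(p,*m(*k),z);print(nm,w.round(4),"rel",rel(w))
for p in(a,b):
  for q in["scale","pan"]:
    for d in manip.silhouettes(p,q)[:1]:
      ys,xs=np.nonzero(d["pixels"]);print(q,d["conf"],d["box"],len(xs),atz(p,xs.mean(),ys.mean(),.036))
  g=cv2.cvtColor(p["img"],cv2.COLOR_RGB2GRAY)
E
```

```text
foot top [[0.6982, -0.159, 0.012], [0.6733, -0.2736, 0.012], [0.4582, -0.2256, 0.012], [0.4847, -0.1118, 0.012]]
[0.1173 0.2203 0.1168 0.2186]
foot scene [[0.7019, -0.1573, 0.012], [0.6746, -0.2705, 0.012], [0.4883, -0.1122, 0.012]]
yaw -12.518935441338165 stand [ 0.5346763  -0.18275199]
grip scene top edge [ 0.5089 -0.2197  0.27  ] rel [-0.0172 -0.0416]
grip scene top edge [ 0.5271 -0.1423  0.27  ] rel [-0.0162  0.0378]
grip scene bottom [ 0.5101 -0.2211  0.24  ] rel [-0.0157 -0.0428]
grip scene bottom [ 0.5268 -0.1467  0.24  ] rel [-0.0156  0.0335]
grip top [ 0.5269 -0.1469  0.27  ] rel [-0.0153  0.0333]
grip top [ 0.5109 -0.221   0.27  ] rel [-0.0149 -0.0425]
scale 0.74 [364.5, 237.5, 66.2, 70.3] 3944 [0.61799565 0.22109101 0.036     ]
scale 0.84 [226.8, 142.2, 43.2, 56.3] 2592 [0.59619433 0.21998179 0.036     ]
pan 0.89 [228.0, 140.4, 47.6, 58.9] 2698 [0.59714762 0.21952011 0.036     ]
```

Call:
servo_tool --commands '[0,0,-0.065,0,0,0,0.2,0,0,-0.065,0,0,0,0.2,0,0,-0.065,0,0,0,0.2,0,0,-0.065,0,0,0,0.2,-0.05,-0.058,0,0,0,0,0.2,-0.05,-0.058,0,0,0,0,0.2,-0.05,-0.058,0,0,0,0,0.2,-0.05,-0.058,0,0,0,0,0.2,-0.05,-0.058,0,0,0,0,0.2,-0.05,-0.058,0,0,0,0,0.2,-0.05,-0.058,0,0,0,0,0.2,-0.05,-0.058,0,0,0,0,0.2]'

```text
t: 2.0
tcp_pos: [0.3129, 0.3091, 0.3615]
tool_rot: [0.158, 0.987, 0.0, 0.0]
force: [1.5, -0.8, -0.0]
finger_gap: 0.602
gripper_force: 0.0
```

Call:
servo_tool --commands '[-0.05,-0.058,0,0,0,0,0.2,-0.05,-0.058,0,0,0,0,0.2,-0.05,-0.058,0,0,0,0,0.2,-0.05,-0.058,0,0,0,0,0.2,-0.05,-0.058,0,0,0,0,0.2,-0.05,-0.058,0,0,0,0,0.2,-0.05,-0.058,0,0,0,0,0.2,-0.05,-0.058,0,0,0,0,0.2,-0.05,-0.058,0,0,0,0,0.2,-0.05,-0.058,0,0,0,0,0.2,-0.05,-0.058,0,0,0,0,0.2,0,0,0,0,0,0,0.2]'

```text
t: 3.0
tcp_pos: [0.4774, -0.0846, 0.3614]
tool_rot: [0.161, 0.987, -0.002, 0.002]
force: [0.3, -0.4, 0.1]
finger_gap: 0.601
gripper_force: 0.0
```

Call:
servo_tool --commands '[-0.045,-0.054,0,0,0,0,0.2,-0.045,-0.054,0,0,0,0,0.2,-0.045,-0.054,0,0,0,0,0.2,0,0,0,0,0,0.0195,0.2,0,0,0,0,0,0.0195,0.2,0,0,0,0,0,0.0195,0.2,0,0,0,0,0,0.0195,0.2,0,0,0,0,0,0.0195,0.2,0,0,0,0,0,0.0195,0.2,0,0,0,0,0,0.0195,0.2,0,0,0,0,0,0.0195,0.2,0,0,0,0,0,0.0195,0.2]'

```text
t: 4.0
tcp_pos: [0.5129, -0.1756, 0.3613]
tool_rot: [0.654, 0.756, 0.0, -0.0]
force: [0.5, 0.1, -0.0]
finger_gap: 0.602
gripper_force: 0.0
```

Call:
servo_tool --commands '[0,0,0,0,0,0.0195,0.2,0,0,0,0,0,0.0195,0.2,0,0,0,0,0,0.0195,0.2,0,0,0,0,0,0,0.2,0,0,0,0,0,0,0.2]'

```text
t: 4.42
tcp_pos: [0.513, -0.1758, 0.3613]
tool_rot: [0.779, 0.628, 0.0, -0.0]
force: [0.0, 0.0, 0.6]
finger_gap: 0.603
gripper_force: 0.0
```

```bash
python3 - <<'E'
from h import *
from scipy.spatial.transform import Rotation as R
s=manip.sense();r=R.from_quat(s["tool_rot"]).as_matrix();print(s["tcp_pos"],r.round(4).tolist(),s["q"].round(2),np.degrees(np.arctan2(r[1,1],r[0,1])))
p=manip.snapshot("wrist");save(p,"w1.png");print(np.round(ray(p,320,200),3).tolist())
for X in [(0.518,-.183,.255),(.516,-.183,.27)]:print(proj(p,X))
for d in manip.look_for(p,"grip")[:2]:print(d)
E
```

```text
[ 0.51299563 -0.1757555   0.36134302] [[0.2123, 0.9772, -0.0001], [0.9772, -0.2123, 0.0001], [0.0001, -0.0001, -1.0]] [-0.54  0.28  1.46  0.    1.4  -0.32] -12.25571740667499
[[0.531, -0.096, 0.503], [-0.058, -0.314, -0.948]]
[[323.84289877 203.84095947]]
[[321.97000242 210.040512  ]]
{'box': [75.4, 179.7, 143.1, 90.0], 'conf': 0.86}
{'box': [288.3, 132.7, 72.0, 113.1], 'conf': 0.63}
```

View pics/w1.png

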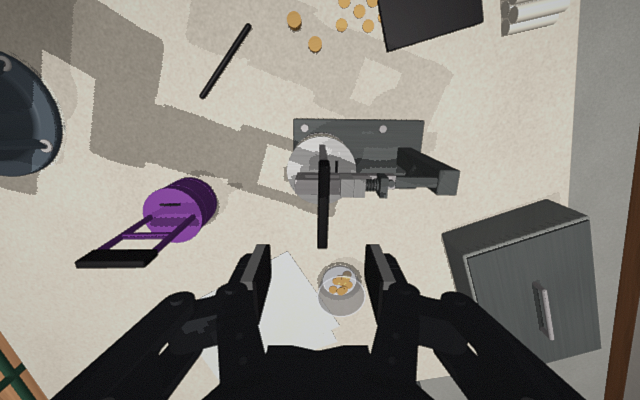

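The wrist view shows the black bar at columns 318–329, rows 160–248, with the hook (300–375, 185) beside it. I'll refine the bar and plate measurements.

```bash
python3 - <<'E'
from h import *
p=manip.snapshot("wrist");g=cv2.cvtColor(p["img"],cv2.COLOR_RGB2GRAY)
for r in (165,205,225,245): print(r,g[r,308:340].tolist())
print(g[235:256,324].tolist(), g[138:170,323].tolist())
for n,k in [("far",(323.5,160)),("near",(323.5,247))]: print(n,[atz(p,*k,z).round(4) for z in(.27,.24)])
m=(g<200).astype(np.uint8)
for k in [(293,120),(424,120),(424,193)]:print("foot",atz(p,*k,.012).round(4))
save(p,"w1c.png",(255,110,220,150),3.6)
E
```

```text
165 [151, 146, 119, 117, 118, 118, 116, 118, 121, 120, 50, 7, 11, 14, 19, 14, 13, 11, 17, 15, 15, 50, 120, 121, 117, 121, 119, 40, 11, 41, 105, 119]
205 [148, 150, 149, 147, 146, 148, 147, 146, 146, 88, 26, 22, 34, 34, 36, 31, 33, 33, 30, 14, 50, 127, 151, 148, 144, 142, 142, 154, 205, 210, 205, 201]
225 [205, 205, 204, 203, 203, 203, 204, 211, 214, 101, 16, 30, 31, 32, 30, 29, 30, 27, 20, 55, 150, 212, 205, 200, 200, 202, 206, 205, 204, 204, 205, 205]
245 [202, 203, 205, 210, 208, 203, 205, 208, 181, 58, 8, 26, 30, 26, 27, 26, 24, 19, 30, 122, 215, 206, 201, 200, 201, 201, 204, 205, 204, 202, 203, 204]
[27, 24, 28, 26, 25, 26, 28, 22, 20, 25, 24, 20, 17, 81, 181, 208, 205, 203, 199, 200, 202] [210, 207, 206, 203, 187, 189, 144, 76, 70, 74, 72, 73, 75, 76, 76, 73, 74, 75, 76, 76, 69, 43, 12, 10, 16, 18, 13, 14, 13, 17, 23, 20]
far [array([ 0.5264, -0.1406,  0.27  ]), array([ 0.5258, -0.1463,  0.24  ])]
near [array([ 0.51  , -0.2185,  0.27  ]), array([ 0.5073, -0.2342,  0.24  ])]
foot [ 0.4861 -0.1134  0.012 ]
foot [ 0.6978 -0.1594  0.012 ]
foot [ 0.6854 -0.2861  0.012 ]
```

View pics/w1c.png

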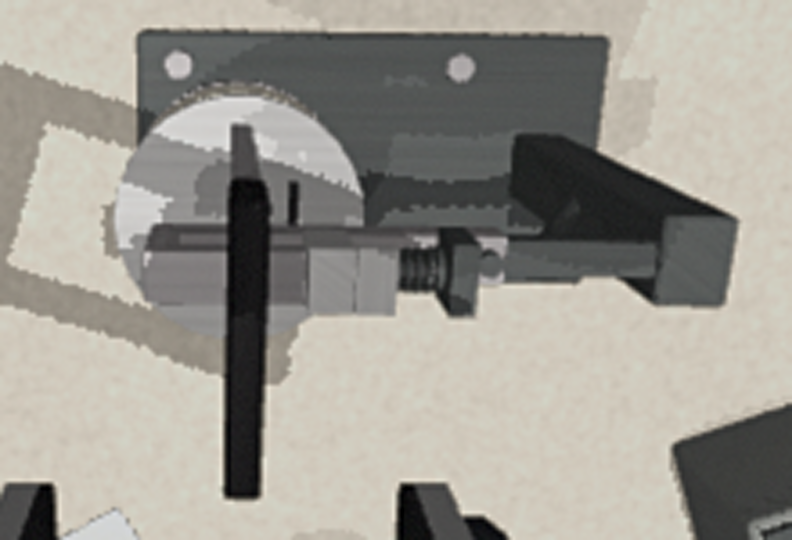

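Call:
servo_tool --commands '[-0.005,0.0115,0,0,0,0,-0.3,0,0,0,0,0,0,-0.3,0,0,0.06,0,0,0,-0.3,0,0,0.06,0,0,0,-0.3,0,0,0.06,0,0,0,-0.3,0,0,0.04,0,0,0,-0.3,0,0,0.02,0,0,0,-0.3,0,0,0.006,0,0,0,-0.3,0,0,0,0,0,0,-0.3]'

```text
t: 5.32
tcp_pos: [0.5184, -0.1801, 0.2381]
tool_rot: [0.78, 0.626, -0.0, -0.0]
force: [-0.7, -0.6, -0.5]
finger_gap: 0.348
gripper_force: 0.0
```

```bash
python3 - <<'E'
from h import *
p=manip.snapshot("wrist");save(p,"w2.png");s=manip.sense();print(s["tcp_pos"],s["force"],s["ft_torque"])
E
```

```text
[ 0.51896045 -0.1803595   0.23907697] [-0.34782306 -0.83923958 -0.77810425] [-0.02360579  0.00635681 -0.01829048]
```

View pics/w2.png

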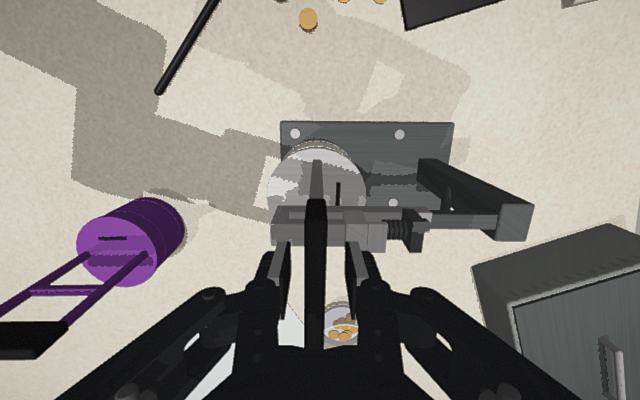

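The bar (column 315) is centred between the pads (281 and 352), clear of the hook. Closing now.

Call:
servo_tool --commands '[0,0,0,0,0,0,-1,0,0,0,0,0,0,-1,0,0,0,0,0,0,-1,0,0,0,0,0,0,-1,0,0,0,0,0,0,-1,0,0,0,0,0,0,-1,0,0,0,0,0,0,-1,0,0,0,0,0,0,-1]' --force 80

```text
t: 6.03
tcp_pos: [0.5181, -0.1802, 0.2401]
tool_rot: [0.779, 0.626, -0.0, 0.001]
force: [-3.1, 0.7, 6.3]
finger_gap: 0.099
gripper_force: 78.5
```

Call:
servo_tool --commands '[0,0,0,0,0,0,-1,0,0,-0.004,0,0,0,-1,0,0,-0.002,0,0,0,-1,0,0,0,0,0,0,-1,0,0,0,0,0,0,-1]'

```text
t: 6.45
tcp_pos: [0.5181, -0.1796, 0.2409]
tool_rot: [0.78, 0.626, -0.0, -0.0]
force: [0.2, -0.6, -4.5]
finger_gap: 0.102
gripper_force: 77.8
```

```bash
python3 - <<'E'
from h import *
s=manip.sense();print(s["tcp_pos"],s["force"],s["ft_torque"],s["tool_rot"],s["finger_gap"])
p=manip.snapshot("wrist")
for k in [(271,225),(344,232)]:print(k)
E
```

```text
[ 0.51805661 -0.17963851  0.24088864] [ 0.23272981 -0.61717387 -4.52526813] [ 0.04105618  0.02265012 -0.00847723] [ 7.79595247e-01  6.26283594e-01 -2.35648263e-06 -3.34171183e-04] 0.10183898243256286
(271, 225)
(344, 232)
```

Call:
servo_tool --commands '[0,0.003,0,0,0,0,-1,0,0.003,0,0,0,0,-1,0,0.003,0,0,0,0,-1,0,0.003,0,0,0,0,-1,0,0,0,0,0,0,-1]'

```text
t: 6.92
tcp_pos: [0.5246, -0.1814, 0.2413]
tool_rot: [0.78, 0.626, 0.0, 0.0]
force: [0.4, -0.3, -4.0]
finger_gap: 0.101
gripper_force: 77.9
```

Call:
servo_tool --commands '[0,0.003,0,0,0,0,-1,0,0.003,0,0,0,0,-1,0,0.003,0,0,0,0,-1,0,0,0,0,0,0,-1,0,0,0,0,0,0,-1]'

```text
t: 7.33
tcp_pos: [0.5285, -0.1821, 0.2413]
tool_rot: [0.78, 0.626, -0.0, 0.0]
force: [-0.3, -0.5, -4.6]
finger_gap: 0.107
gripper_force: 77.9
```

Call:
servo_tool --commands '[0,0.003,0,0,0,0,-1,0,0.003,0,0,0,0,-1,0,0,0,0,0,0,-1,0,0,0,0,0,0,-1]'

```text
t: 7.67
tcp_pos: [0.5314, -0.1828, 0.2413]
tool_rot: [0.78, 0.626, -0.0, 0.0]
force: [0.4, -0.4, -3.8]
finger_gap: 0.102
gripper_force: 77.9
```

Call:
servo_tool --commands '[0,0.003,0,0,0,0,-1,0,0.003,0,0,0,0,-1,0,0,0,0,0,0,-1,0,0,0,0,0,0,-1]'

```text
t: 8.0
tcp_pos: [0.5335, -0.1831, 0.2411]
tool_rot: [0.78, 0.626, -0.001, -0.001]
force: [-4.3, 0.8, -2.6]
finger_gap: 0.107
gripper_force: 78.1
```

Call:
servo_tool --commands '[0,0.003,0,0,0,0,-1,0,0.003,0,0,0,0,-1,0,0,0,0,0,0,-1,0,0,0,0,0,0,-1]'

```text
t: 8.33
tcp_pos: [0.5368, -0.1839, 0.2411]
tool_rot: [0.78, 0.626, -0.0, -0.001]
force: [-3.1, 0.2, -2.0]
finger_gap: 0.1
gripper_force: 78.1
```

Call:
servo_tool --commands '[0,0.003,0,0,0,0,-1,0,0.003,0,0,0,0,-1,0,0,0,0,0,0,-1,0,0,0,0,0,0,-1]'

```text
t: 8.67
tcp_pos: [0.5399, -0.1846, 0.2411]
tool_rot: [0.78, 0.626, -0.0, -0.0]
force: [-4.2, 0.1, -2.7]
finger_gap: 0.105
gripper_force: 78.1
```

Call:
servo_tool --commands '[0,0.002,0,0,0,0,-1,0,0.002,0,0,0,0,-1,0,0,0,0,0,0,-1,0,0,0,0,0,0,-1]'

```text
t: 9.0
tcp_pos: [0.5419, -0.185, 0.2412]
tool_rot: [0.78, 0.626, -0.0, -0.0]
force: [-4.7, 0.3, -3.4]
finger_gap: 0.104
gripper_force: 78.0
```

Call:
servo_tool --commands '[0,0.002,0,0,0,0,-1,0,0,0,0,0,0,-1,0,0,0,0,0,0,-1]'

```text
t: 9.25
tcp_pos: [0.5427, -0.1852, 0.2412]
tool_rot: [0.78, 0.626, -0.0, -0.0]
force: [-5.3, 1.0, -3.9]
finger_gap: 0.103
gripper_force: 78.1
```

Call:
servo_tool --commands '[0,0.002,0,0,0,0,-1,0,0,0,0,0,0,-1,0,0,0,0,0,0,-1]'

```text
t: 9.5
tcp_pos: [0.5431, -0.1853, 0.2412]
tool_rot: [0.78, 0.626, -0.001, -0.001]
force: [-6.5, 1.2, -1.8]
finger_gap: 0.103
gripper_force: 78.4
```

Call:
servo_tool --commands '[0,0.002,0,0,0,0,-1,0,0,0,0,0,0,-1,0,0,0,0,0,0,-1]'

```text
t: 9.75
tcp_pos: [0.5433, -0.1853, 0.2411]
tool_rot: [0.779, 0.626, -0.001, -0.002]
force: [-8.3, -0.2, -1.0]
finger_gap: 0.102
gripper_force: 78.6
```

Call:
servo_tool --commands '[0,0,-0.002,0,0,0,-1,0,0,-0.002,0,0,0,-1,0,0,-0.002,0,0,0,-1,0,0,0,0,0,0,-1]'

```text
t: 10.08
tcp_pos: [0.5433, -0.185, 0.2431]
tool_rot: [0.78, 0.626, -0.001, -0.002]
force: [-6.3, 1.3, -6.0]
finger_gap: 0.101
gripper_force: 78.0
```

Call:
servo_tool --commands '[0,0.001,-0.003,0,0,0,-1,0,0.0005,-0.003,0,0,0,-1,0,0,0,0,0,0,-1]'

```text
t: 10.33
tcp_pos: [0.5435, -0.1848, 0.2458]
tool_rot: [0.78, 0.626, -0.001, -0.003]
force: [-7.5, 1.6, -6.0]
finger_gap: 0.103
gripper_force: 78.0
```

Call:
servo_tool --commands '[0,0,-0.004,0,0,0,-1,0,0,-0.004,0,0,0,-1,0,0,0,0,0,0,-1]'

```text
t: 10.58
tcp_pos: [0.5435, -0.1847, 0.2499]
tool_rot: [0.78, 0.626, -0.001, -0.003]
force: [-6.8, 1.6, -5.3]
finger_gap: 0.101
gripper_force: 78.2
```

Call:
servo_tool --commands '[0,0,-0.004,0,0,0,-1,0,0,-0.004,0,0,0,-1,0,0,0,0,0,0,-1]'

```text
t: 10.83
tcp_pos: [0.5435, -0.1847, 0.2538]
tool_rot: [0.78, 0.626, -0.001, -0.003]
force: [-7.0, 2.3, -4.8]
finger_gap: 0.1
gripper_force: 78.1
```

Call:
servo_tool --commands '[0,0,-0.004,0,0,0,-1,0,0,-0.004,0,0,0,-1,0,0,-0.004,0,0,0,-1,0,0,0,0,0,0,-1]'

```text
t: 11.17
tcp_pos: [0.5436, -0.1847, 0.2599]
tool_rot: [0.78, 0.626, -0.001, -0.003]
force: [-7.0, 1.8, -5.9]
finger_gap: 0.099
gripper_force: 78.1
```

Call:
servo_tool --commands '[0,0,-0.004,0,0,0,-1,0,0,-0.004,0,0,0,-1,0,0,-0.004,0,0,0,-1,0,0,0,0,0,0,-1]'

```text
t: 11.5
tcp_pos: [0.5464, -0.1858, 0.2669]
tool_rot: [0.78, 0.626, 0.001, 0.0]
force: [0.9, 0.1, -4.2]
finger_gap: 0.105
gripper_force: 78.6
```

Call:
servo_tool --commands '[0,0,-0.006,0,0,0,-1,0,0,-0.006,0,0,0,-1,0,0,0,0,0,0,-1,0,-0.01,0,0,0,0,-1,0,-0.02,0,0,0,0,-1,0,-0.02,0,0,0,0,-1,0,-0.02,0,0,0,0,-1,0,0,0,0,0,0,-1]'

```text
t: 12.17
tcp_pos: [0.5082, -0.177, 0.273]
tool_rot: [0.78, 0.626, -0.001, -0.002]
force: [-0.3, -0.3, -4.8]
finger_gap: 0.102
gripper_force: 78.7
```

Call:
servo_tool --commands '[0,-0.02,0,0,0,0,-1,0,-0.03,0,0,0,0,-1,0,-0.03,0,0,0,0,-1,0,-0.03,0,0,0,0,-1,0,-0.03,0,0,0,0,-1,0,-0.03,0,0,0,0,-1,0,-0.03,0,0,0,0,-1,0,-0.03,0,0,0,0,-1,0,-0.02,0,0,0,0,-1,0,0,0,0,0,0,-1,0,0,0,0,0,0,-1]'

```text
t: 13.08
tcp_pos: [0.3898, -0.1517, 0.2737]
tool_rot: [0.78, 0.626, 0.0, 0.001]
force: [0.4, 0.4, -3.9]
finger_gap: 0.102
gripper_force: 78.7
```

```bash
python3 - <<'E'
from h import *
s=manip.sense();print(s["tcp_pos"],s["q"].round(2))
a=manip.snapshot("scene");b=manip.snapshot("top");save(a,"s2.png")
# pan: fit bright disc inside the scale
for p,c in((a,(399,268)),(b,(250,165))):
    x,y=c;h=cv2.cvtColor(p["img"],cv2.COLOR_RGB2GRAY)[y-32:y+32,x-32:x+32]
    m=cv2.threshold(h[7:-7,7:-7],0,255,cv2.THRESH_OTSU)[1]
    n,l,st,ce=cv2.connectedComponentsWithStats(m);k=l[25,25];cs,_=cv2.findContours((l==k).astype(np.uint8),0,1)
    e=cv2.fitEllipse(max(cs,key=len));u=(e[0][0]+x-25,e[0][1]+y-25);print(e,u,[atz(p,*u,z).round(4) for z in(.044,.05)],k,st[k])
E
```

```text
[ 0.38977485 -0.15170232  0.27371362] [-0.64  0.18  1.87  0.    1.09 -0.42]
((24.5859375, 25.704816818237305), (35.256507873535156, 47.698184967041016), 106.27227783203125) (398.5859375, 268.7048168182373) [array([0.6154, 0.2242, 0.044 ]), array([0.6197, 0.2229, 0.05  ])] 2 [   2    7   47   38 1337]
((23.912330627441406, 24.61056900024414), (32.02526092529297, 33.203094482421875), 55.93039321899414) (248.9123306274414, 164.61056900024414) [array([0.6149, 0.2229, 0.044 ]), array([0.6138, 0.222 , 0.05  ])] 3 [  7   8  35  34 875]
```

View pics/s2.png

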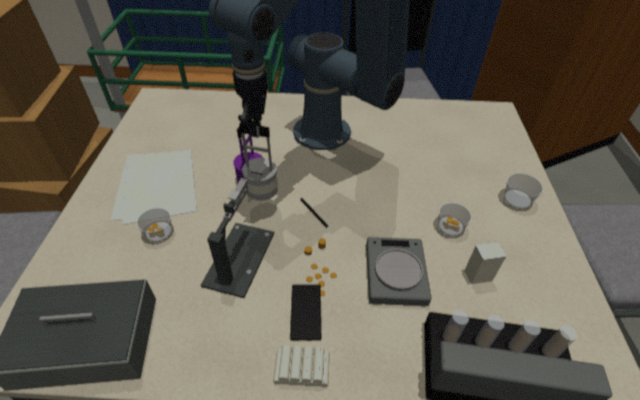

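Call:
servo_tool --commands '[0,0,-0.02,0,0,0,-1,0,0,-0.04,0,0,0,-1,0,0,-0.03,0,0,0,-1,0,0,-0.01,0,0,0,-1,0.0275,0.0094,0,0,0,0,-1,0.055,0.0187,0,0,0,0,-1,0.055,0.0187,0,0,0,0,-1,0.055,0.0187,0,0,0,0,-1,0.055,0.0187,0,0,0,0,-1,0.055,0.0187,0,0,0,0,-1,0.055,0.0187,0,0,0,0,-1,0.055,0.0187,0,0,0,0,-1]'

```text
t: 14.18
tcp_pos: [0.5035, 0.0364, 0.3225]
tool_rot: [0.779, 0.626, -0.0, -0.0]
force: [0.8, 0.1, -4.4]
finger_gap: 0.105
gripper_force: 78.8
```

Call:
servo_tool --commands '[0.055,0.0187,0,0,0,0,-1,0.055,0.0187,0,0,0,0,-1,0.055,0.0187,0,0,0,0,-1,0.055,0.0187,0,0,0,0,-1,0.055,0.0187,0,0,0,0,-1,0.055,0.0187,0,0,0,0,-1,0.04,0.014,0,0,0,0,-1,0.03,0.01,0,0,0,0,-1,0.0125,0.0043,0,0,0,0,-1,0,0,0,0,0,0,-1,0,0,0,0,0,0,-1,0,0,0,0,0,0,-1]'

```text
t: 15.18
tcp_pos: [0.6149, 0.2201, 0.3228]
tool_rot: [0.78, 0.626, -0.001, -0.0]
force: [0.3, -0.8, -5.6]
finger_gap: 0.099
gripper_force: 78.7
```

```bash
python3 - <<'E'
from h import *
from scipy.spatial.transform import Rotation as R
s=manip.sense();r=R.from_quat(s["tool_rot"]).as_matrix();d=np.array([.615,.2235,.27])-s["tcp_pos"];print(s["tcp_pos"],"tool d",(r.T@d).round(4),s["q"].round(2),s["ft_torque"],s["force"])
a=manip.snapshot("scene");b=manip.snapshot("top")
A=cv2.resize(a["img"][120:310,330:460],None,fx=3,fy=3,interpolation=2)
B=cv2.resize(b["img"][110:210,200:300],None,fx=4,fy=4,interpolation=2)
o=np.zeros((570,800,3),np.uint8);o[:,:390]=A;o[:400,395:795]=B;cv2.imwrite("pics/pl.png",o[:,:,::-1])
E
```

```text
[0.61494855 0.22005675 0.32275068] tool d [ 0.0034 -0.0006  0.0527] [ 0.17  0.49  1.24 -0.    1.41  0.39] [-0.03052957  0.00098034 -0.03241746] [ 0.32159958 -0.79908817 -5.5643231 ]
```

View pics/pl.png

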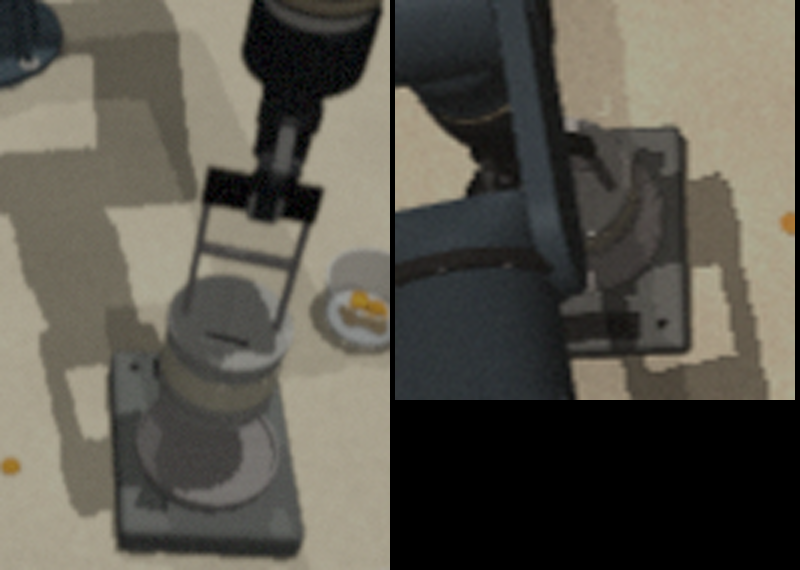

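The tin hangs over the scale (lid about scene 406,228, base edge about 402,255), and the bail looks slightly slanted. I'll check this against a projected upright model.

```bash
python3 - <<'E'
from h import *
from scipy.spatial.transform import Rotation as R
s=manip.sense();t=s["tcp_pos"];r=R.from_quat(s["tool_rot"]).as_matrix();ez=np.array([0,0,1])
a=manip.snapshot("scene")
im=a["img"].copy()
g=t+ez*.0155; tx=r[:,1]; ty=r[:,0]
b=g-ez*.210
pts={"gripL":g+ty*.039+ez*.015,"gripR":g-ty*.039+ez*.015}
im=cv2.resize(im,None,fx=4,fy=4,interpolation=2)
def dr(P,col): cv2.polylines(im,[np.int32(np.round((proj(a,P)+.5)*4))],True,col,1)
for yy in(1,-1):dr([g+ty*.039+ez*.015,g-ty*.039+ez*.015,g-ty*.039-ez*.015,g+ty*.039-ez*.015],(255,0,0))
th=np.linspace(0,6.28,60)
for z,R_ in((.08,.047),(0,.045)): dr([b+ez*z+R_*(np.cos(k)*tx+np.sin(k)*ty) for k in th],(0,255,0))
for sg in(1,-1): dr([b+ez*.08+ty*.034*sg,b+ez*.2+ty*.034*sg],(255,0,0))
P=np.array([.615,.2235,.05]);dr([P+.056*np.array([np.cos(k),np.sin(k),0]) for k in th],(255,255,0))
cv2.imwrite("pics/ov.png",im[560:1160,1320:1840,::-1])
E
```

```text
(no output)
```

View pics/ov.png

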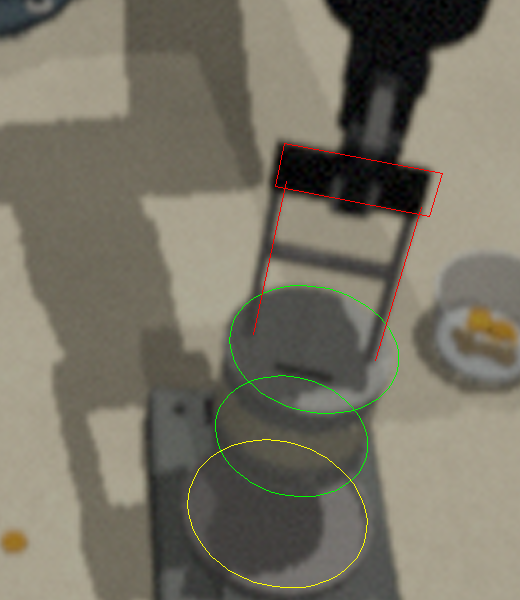

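The model's base and lid match the picture within about a pixel, so the tin is upright within noise. I'll centre it and go down.

Call:
servo_tool --commands '[0.007,-0.001,0.01,0,0,0,-1,0,0,0.03,0,0,0,-1,0,0,0.03,0,0,0,-1,0,0,0.03,0,0,0,-1,0,0,0.02,0,0,0,-1,0,0,0.015,0,0,0,-1,0,0,0.01,0,0,0,-1,0,0,0,0,0,0,-1,0,0,0,0,0,0,-1]'

```text
t: 16.08
tcp_pos: [0.6161, 0.2246, 0.2511]
tool_rot: [0.78, 0.626, 0.0, 0.0]
force: [0.5, -1.1, -3.4]
finger_gap: 0.102
gripper_force: 78.6
```

Call:
servo_tool --commands '[0,0,0.003,0,0,0,-1,0,0,0.003,0,0,0,-1,0,0,0.003,0,0,0,-1,0,0,0,0,0,0,-1,0,0,0,0,0,0,-1]'

```text
t: 16.5
tcp_pos: [0.6158, 0.2246, 0.2464]
tool_rot: [0.78, 0.626, 0.0, -0.0]
force: [0.3, 0.3, -5.2]
finger_gap: 0.102
gripper_force: 78.7
```

Call:
servo_tool --commands '[0,0,0.002,0,0,0,-1,0,0,0.002,0,0,0,-1,0,0,0.002,0,0,0,-1,0,0,0,0,0,0,-1]'

```text
t: 16.83
tcp_pos: [0.6156, 0.2246, 0.243]
tool_rot: [0.78, 0.626, -0.0, -0.0]
force: [-0.2, 0.1, -4.1]
finger_gap: 0.098
gripper_force: 78.7
```

Call:
servo_tool --commands '[0,0,0.002,0,0,0,-1,0,0,0.002,0,0,0,-1,0,0,0,0,0,0,-1,0,0,0,0,0,0,-1]'

```text
t: 17.17
tcp_pos: [0.6158, 0.2246, 0.2412]
tool_rot: [0.78, 0.626, -0.0, -0.0]
force: [0.6, 0.0, -4.5]
finger_gap: 0.105
gripper_force: 78.7
```

Call:
servo_tool --commands '[0,0,0.002,0,0,0,-1,0,0,0,0,0,0,-1,0,0,0,0,0,0,-1]'

```text
t: 17.42
tcp_pos: [0.6158, 0.2246, 0.2402]
tool_rot: [0.78, 0.626, -0.0, -0.0]
force: [0.1, 0.1, -4.1]
finger_gap: 0.1
gripper_force: 78.7
```

Call:
servo_tool --commands '[0,0,0.002,0,0,0,-1,0,0,0,0,0,0,-1,0,0,0,0,0,0,-1]'

```text
t: 17.67
tcp_pos: [0.616, 0.2247, 0.2395]
tool_rot: [0.78, 0.626, 0.0, 0.0]
force: [0.3, -0.9, -3.8]
finger_gap: 0.101
gripper_force: 79.0
```

Call:
servo_tool --commands '[0,0,0.002,0,0,0,-1,0,0,0,0,0,0,-1,0,0,0,0,0,0,-1]'

```text
t: 17.92
tcp_pos: [0.6161, 0.2249, 0.2394]
tool_rot: [0.78, 0.626, 0.001, 0.0]
force: [-0.6, 0.6, 2.9]
finger_gap: 0.104
gripper_force: 79.7
```

```bash
python3 - <<'E'
from h import *
s=manip.sense();print(s["tcp_pos"],s["force"],s["ft_torque"])
E
```

```text
[0.61614671 0.22490622 0.23943982] [-0.59526289  0.61021428  2.91684061] [ 0.09891168  0.30756664 -0.01352903]
```

Call:
servo_tool --commands '[0,0,0,0,0,0,-1,0,0,0,0,0,0,-1,0,0,0,0,0,0,-1,0,0,0,0,0,0,-1]' --force 20

```text
t: 18.25
tcp_pos: [0.6162, 0.2249, 0.2394]
tool_rot: [0.78, 0.626, 0.001, 0.0]
force: [-1.5, 1.1, 6.0]
finger_gap: 0.104
gripper_force: 80.2
```

```bash
python3 - <<'E'
from h import *
s=manip.sense();print(s["tcp_pos"],s["force"],s["ft_torque"],s["gripper_force"])
E
```

```text
[0.61616429 0.22492443 0.23943331] [-1.47527325  1.05359531  6.02636128] [ 0.094813    0.3767807  -0.01488231] 80.15872120857239
```

Call:
servo_tool --commands '[0,0,-0.001,0,0,0,-0.74,0,0,0,0,0,0,-0.74,0,0,0,0,0,0,-0.74,0,0,0,0,0,0,-0.7,0,0,0,0,0,0,-0.7]' --force 20

```text
t: 18.67
tcp_pos: [0.616, 0.2243, 0.2384]
tool_rot: [0.78, 0.626, -0.0, 0.0]
force: [-0.6, -0.1, -0.5]
finger_gap: 0.151
gripper_force: 0.0
```

```bash
python3 - <<'E'
from h import *
s=manip.sense();print(s["tcp_pos"],s["force"],s["ft_torque"],s["gripper_force"])
E
```

```text
[0.61602446 0.22432902 0.23843766] [-0.60136113 -0.07749738 -0.51523635] [-0.03348089 -0.01031388  0.00159808] 0.0
```

Released with no load on the gripper. I'll open to 30 mm, then retreat straight up.

Call:
servo_tool --commands '[0,0,0,0,0,0,-0.3,0,0,0,0,0,0,-0.3,0,0,0,0,0,0,-0.3,0,0,0,0,0,0,-0.3,0,0,-0.01,0,0,0,-0.3,0,0,-0.02,0,0,0,-0.3,0,0,-0.04,0,0,0,-0.3,0,0,-0.06,0,0,0,-0.3,0,0,-0.06,0,0,0,-0.3,0,0,-0.04,0,0,0,-0.3,0,0,0,0,0,0,-0.3]'

```text
t: 19.58
tcp_pos: [0.6186, 0.2252, 0.3613]
tool_rot: [0.78, 0.626, 0.006, 0.003]
force: [-0.0, -0.6, 1.1]
finger_gap: 0.35
gripper_force: 0.0
```

```bash
python3 - <<'E'
from h import *
s=manip.sense();print(s["tcp_pos"],s["force"])
a=manip.snapshot("scene");w=manip.snapshot("wrist")
A=cv2.resize(a["img"][160:310,340:450],None,fx=4,fy=4,interpolation=2)
t=np.array([.616,.2245,.044]);th=np.linspace(0,6.28,60)
for c,R_,col in((t+[0,0,.08],.047,(0,255,0)),(np.array([.615,.2235,.05]),.056,(255,255,0))):
  P=proj(a,[c+R_*np.array([np.cos(k),np.sin(k),0]) for k in th]);cv2.polylines(A,[np.int32((P+.5-[340,160])*4)],True,col,1)
W=cv2.resize(w["img"],(355,222),interpolation=cv2.INTER_AREA)
o=np.zeros((600,800,3),np.uint8);o[:,:440]=A;o[:222,445:]=W;o[230:590,445:795]=cv2.resize(w["img"][100:280,232:407],None,fx=2,fy=2)
cv2.imwrite("pics/fin.png",o[:,:,::-1])
E
```

```text
[0.61857226 0.22522773 0.36129358] [-0.02221994 -0.55833321  1.09617067]
```

View pics/fin.png

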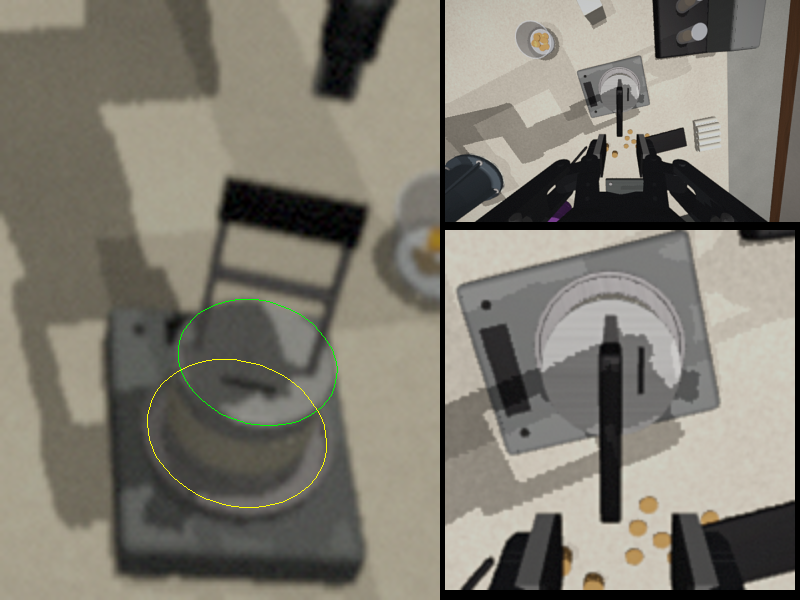

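The tin stands in the pan, with the lip visible left, front and right of its body. The free bar is centred about scene (413,212), and the gripper is clear. One numeric check of uprightness before I hand in.

```bash
python3 - <<'E'
from h import *
a=manip.snapshot("scene");w=manip.snapshot("wrist")
for p,box in((a,(385,200,55,30)),(w,None)):
    g=cv2.cvtColor(p["img"],cv2.COLOR_RGB2GRAY)
    if box: x,y,W,H=box
    else: x,y,W,H=300,160,32,90
    m=(g[y:y+H,x:x+W]<(28)).astype(np.uint8);n,l,st,ce=cv2.connectedComponentsWithStats(m);k=1+st[1:,4].argmax()
    print(st[k],ce[k]+[x,y])
    for z in(.254,):print("bar at",atz(p,*(ce[k]+[x,y]),z).round(4))
# pan seen from wrist and scene: base edge vs lip
print("scene exp grip",proj(a,[.616,.2245,.254]))
# wrist crop: lid circle approx centre, pan ring
for u in [((232+(540+680)/2/2-445/2),None)]:pass
lid=(232+(610-445)/2,100+(367-230)/2);pan=(232+(612-445)/2,100+(345-230)/2)
print("lid",atz(w,*lid,.124).round(4),"pan far rim",atz(w,232+(612-445)/2,100+(275-230)/2,.05).round(4),"rim L/R",atz(w,232+(538-445)/2,100+(345-230)/2,.05).round(4),atz(w,232+(686-445)/2,100+(345-230)/2,.05).round(4))
E
```

```text
[ 11   6  35  16 315] [412.93968254 212.88253968]
bar at [0.6155 0.2233 0.254 ]
[ 12   6  11  81 731] [317.10670315 206.25718194]
bar at [0.6143 0.2186 0.254 ]
scene exp grip [[413.51224281 213.07354169]]
lid [0.6121 0.2251 0.124 ] pan far rim [0.6247 0.2779 0.05  ] rim L/R [0.5568 0.2386 0.05  ] [0.6697 0.2137 0.05  ]
```

```bash
python3 -c "
from station import manip
print(manip.sign_off())"
```

```text
the job is handed in; nothing more can be done
None
```

The metal tin is off the hook and stands upright in the scale's pan, centred to about 3 mm. The gripper let go and moved clear, no bystander was seen to be touched, and the job is handed in at about 20 s of the 67 s allowed.

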